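# Close the sliding jaw on a ply block and snap its rocker over

### The arm

A 6-joint arm with a two-finger parallel gripper is mounted at the origin on a cart in front of the work surface, level with it; the furniture and walls round the work are solid. World frame = base frame: x ahead of the robot, y to its left, z up, the work surface at z = 0. Lengths are in m, angles in rad, forces in N, time in s.
With the tool pointing down it reaches from about 0.35 to 0.95 m from the base axis. Payload 17.4 kg.
Tool frame: the origin (TCP) lies at the very end of the fingers, on their centre line; the grasp point (between the pads) lies 19 mm behind it; z points along the fingers, y is the line along which they close (so a half turn about z gives the same grasp; the last joint's range is limited). The gripper opens to 93 mm and grips with 3 to 60 N. Pads are 15 mm wide; open, the fingers measure 128 mm over their backs; the gripper's body (75 mm by 188 mm) begins 65 mm behind the grasp point.
Start: joints at [-0.71, 0.116, 1.442, -0, 1.584, -0.038], TCP at [0.528, -0.42, 0.219] pointing down, gripper open.
Joint ranges: [-2.83, 2.83], [-0.83, 2.19], [0.07, 2.5], [-1.14, 4.28], [0.01, 3], [-2.97, 2.97]. Speed limits (rad/s): [1.89, 1.89, 2.22, 3.14, 3.14, 3.14].

### API

Orientations are given as a 3x3 rotation matrix whose columns are the frame's x, y, z axes.
In Python, from station import * gives the robot as it stands.
- The arm moves only by the tool step_arm, never from a script. Its argument "steps" is a list of rows, each a list of 3 entries, a list of its own where there are three numbers: the shift along the tool's x, y, z in m, then the turn, a rotation vector about the tool's x, y, z in rad, then the finger opening in m, from 0 to 0.093. A call has 1 to 10 rows; each row is the pose to reach, as a shift and turn from the pose commanded when the call began, along the tool's axes at that moment; what a row does not reach only later rows make up. A row lasts 1/10 s, in which the tool goes at most 50 mm and 8.59 degrees, less where a joint would pass 70% of its speed; a pose out of reach is approached as far as the arm can. A call with a gripper value outside its range is refused whole. The fingers move at their own pace and stop on an object; the grip force is fixed at half the most. Time passes only in rows, so rows that repeat a pose let the fingers close. It gives the time, the measured TCP pose, the force, the opening and the grip force at its end, in the units of the state.
- observe(): the state, without advancing time (a new reading comes with each control period).
- snapshot(name): name is "side" or "top" or "wrist"; returns the picture (480x640x3 uint8, red, green, blue); there is no depth.
- camera_info(name): a dict with "intrinsics" (3x3 intrinsics, pixels), "T" (4x4, takes a point from camera to world coordinates). Camera axes: x right, y down, z forward; pixel columns grow to the right and rows downward; lengths in m; the calibration is good to about 2 mm. A picture is of the moment at which its call begins: read the wrist's pose just before it. camera_info takes no time and is no camera call; for the wrist camera it gives the pose at the moment of the call.
- job_done(): hands the job in; it is judged then, once.
The state is a dict: "time_s": time; "joint_pos": joint angles; "joint_vel": joint speeds; "effort": joint torques, N m; "eef_pos": TCP position; "orientation": TCP orientation; "contact_force": force on the tool from outside, world axes, zero at the start; "moment": the same for the moment, N m; "gripper_width": finger opening in m; "grip_force": force on a finger pad.
Only numpy, scipy, OpenCV 4.12 (cv2) and the standard library are available. Lean on these libraries where they do the work, as an engineer would, in place of code of your own. Each camera call takes 0.05 s, during which the arm holds its last target. There are 200 camera calls.

### The job

Clamp the ply block in the quick-action jig: push the sliding jaw up by its rear plate until the block is squeezed lightly between the jaw and the fence, then press down the raised end of the rocker on the jaw's carriage until it snaps over and stays over, so that the block is held firmly. Feel your way and never lean hard on the clamp (keep below 25 N), leave the block square in the jig and do not disturb the pencil, the ply disc and the pliers beside it.

Things in the scene. Friction and masses are not known exactly. Their poses are not given: they have to be found in the camera images.
- jig: Jig fixed to the bench: ply base 330 x 150 x 18 mm, origin on its underside, x -190 to +140 mm, y -75 to +75 mm in its frame. Its x axis runs along the steel rail from the robot's end to the fence, a wooden bar 22 x 130 x 26 mm across the far end of the base. The fence is set in slots and not measured: its face stands anywhere from x = 82 to 116 mm.
- carriage: Aluminium carriage, slides up to 110 mm along the rail (friction 6 to 9 N; stays where left). Origin: rear face of its upright push plate (60 mm wide, at the robot-side end, 20 to 60 mm over the bench), mid-width, 52 mm over the bench. Push here along the jig's +x. It carries the rocker on top and the jaw in front: jaw face 128 mm ahead of the origin while the rocker is up.
- jaw: The jaw in front of the carriage: steel with a rubber face, 100 mm wide, from 21 to 45 mm above the bench. It rides on a stiff spring (about 5 N/mm); 12 to 20 N in all on the push plate squeezes the block well. Snapping the rocker over cams it 2 mm towards the fence. Origin at the centre of its face, axes as the jig's.
- rocker (a joint): Rocker angle. A dark steel seesaw plate, 98 x 44 mm, on a cross pin on the carriage, 58 mm over the bench. 0: end next to the push plate up (start); 0.4 rad: fully over, that end down on a hard stop. A spring holds it at either end: it takes about 10 N on the pad at first, less towards the centre (0.2 rad); beyond that it snaps over by itself.
- rocker_pad (a point): Middle of the top of the rocker's raised pad (the end next to the push plate), 36 mm from the pin; press straight down here. About 74 mm over the bench with the rocker up; sinks about 14 mm. The push plate's front face is 22 mm behind this point, its top edge 60 mm over the bench.
- offcut_block_a: Film-faced ply block, 50 x 120 x 18 mm (x, y, z), loose on the jig's base between jaw and fence, its long side roughly across the jig. Origin at the centre of its underside.
- pencil: Red pencil, 151 mm long, loose on the bench left of the jig. Leave alone.
- plug_disc_b: Round ply disc with a black face, 41 mm across, 15 mm high, loose on the bench left of the jig. Leave alone.
- pliers: Pliers with red grips, 172 mm long, loose on the bench left of the jig. Leave alone.
Things that resemble listed ones, but are neither listed nor needed, are in the scene too. Leave any purple look-alike of the offcut_block_a alone.

How it is judged:
By the outcome, as a careful person would: the job done as asked, in the order asked, and still so for the second after the job is handed in, with the robot touching nothing.
It also fails if it takes over 48 s, if anything falls off the work surface, if the arm or the gripper's body presses on something with over 40 N, if the wrist force passes 120 N, or if a joint passes its speed limit or range.

## Working session

There is one attempt and no reset: what is moved stays moved. The work goes in short steps, Python scripts to look and compute and a tool call to move; the robot and the scene stay as the last step left them, time stands still between calls to the robot, and variables do not carry over. Pictures are saved under pics/ and viewed, at most 10 in all, crops included, and the job is handed in when it is done.

Besides the shell and the picture viewer there is one more tool, called after "Call:" by a JSON object that holds its "api" and its "payload", one argument or row to a line. step_arm: Moves the arm, as the interface text tells. Its arguments: {"type":"object","properties":{"steps":{"type":"array","items":{"type":"array"}}},"required":["steps"]}

```bash
mkdir -p pics; python3 - <<'E'
from station import *
import cv2,numpy as np
for n in("top","side"):
    im=snapshot(n); cv2.imwrite(f"pics/{n}0.png",im[:,:,::-1]); c=camera_info(n); print(n,np.round(c["intrinsics"],1).tolist(),np.round(c["T"],4).tolist())
s=observe();print(s["time_s"],s["eef_pos"],np.round(s["orientation"],3),s["contact_force"],s["gripper_width"])
E
```

```text
top [[561.8, 0.0, 321.3], [0.0, 561.8, 235.6], [0.0, 0.0, 1.0]] [[-0.0141, -0.9883, 0.1521, 0.4299], [-0.9999, 0.0139, -0.0026, 0.0234], [0.0005, -0.1522, -0.9884, 1.0068], [0.0, 0.0, 0.0, 1.0]]
side [[464.2, 0.0, 318.3], [0.0, 464.2, 236.9], [0.0, 0.0, 1.0]] [[-0.9078, -0.2398, 0.344, 0.3071], [-0.4193, 0.5038, -0.7552, 0.6686], [0.0078, -0.8299, -0.5579, 0.5466], [0.0, 0.0, 0.0, 1.0]]
0.1 [ 0.52810143 -0.42010661  0.21801555] [[ 0.623  0.783 -0.001]
 [ 0.783 -0.623  0.001]
 [ 0.    -0.001 -1.   ]] [-0.15513842 -0.0083798  -0.52034245] 0.09314677822419734
```

View pics/top0.png

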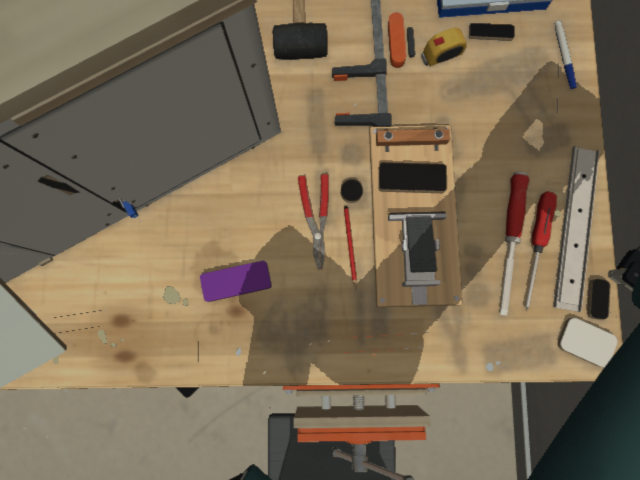

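View pics/side0.png

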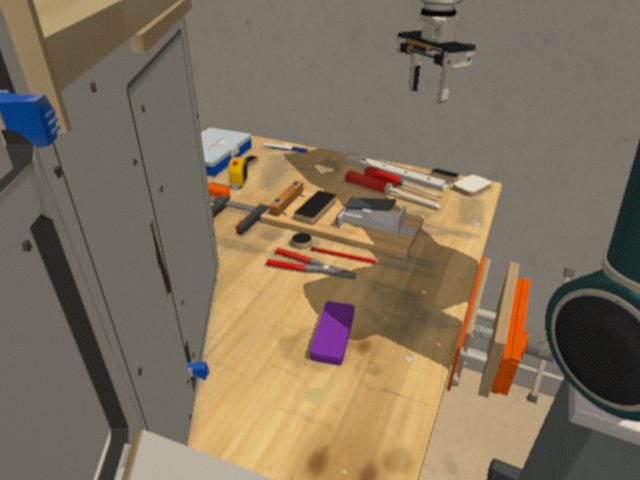

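The top view shows the jig at columns 371–461, rows 124–306. There are two block candidates: the black one in the jig at (412,177) and the purple one on the bench at (236,281). The black block fits, since it lies between jaw and fence. The rocker is at (421,245), the disc at (351,189), the pencil at (350,243) and the pliers at (317,220). I'll enlarge the jig to confirm.

```bash
python3 - <<'E'
import cv2
im=cv2.imread("pics/top0.png")[118:318,340:480]
cv2.imwrite("pics/crop0.png",cv2.resize(im,None,fx=3,fy=3,interpolation=cv2.INTER_CUBIC))
E
```

```text
(no output)
```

View pics/crop0.png

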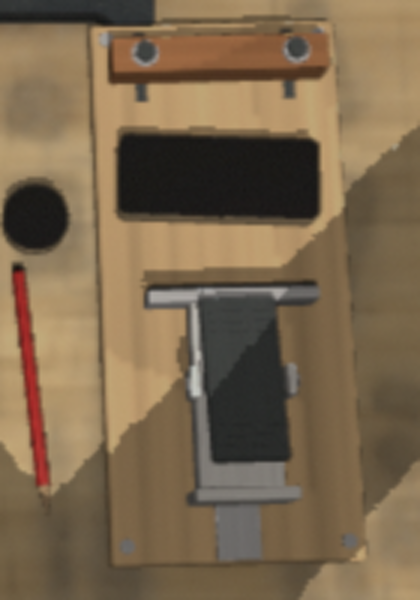

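```bash
cat > h.py <<'E'
from station import *
import numpy as np
from scipy.optimize import least_squares
c=camera_info("top");K=np.array(c["intrinsics"]);T=np.array(c["T"])
def unp(u,v,z):
    d=T[:3,:3]@np.linalg.solve(K,[u,v,1]); return T[:3,3]+d*(z-T[2,3])/d[2]
crop=lambda x,y,z: unp(x/3+340-1/3,y/3+118-1/3,z)
E
python3 - <<'E'
from h import *
px=[(91,27),(328,20),(366,560),(112,566)]
L=np.array([(.14,.075),(.14,-.075),(-.19,-.075),(-.19,.075)])
W=np.array([crop(*p,.018)[:2] for p in px])
R=lambda a:np.array([[np.cos(a),-np.sin(a)],[np.sin(a),np.cos(a)]])
s=least_squares(lambda q:((R(q[2])@L.T).T+q[:2]-W).ravel(),[.5,-.1,0])
q=s.x;print(q,np.round(s.fun*1000,1))
J=lambda x,y,z:np.round(R(q[2]).T@(crop(x,y,z)[:2]-q[:2]),4)
print("plate top rear L/R",J(190,503,.060),J(300,498,.060), "front",J(196,490,.06),J(300,488,.06))
print("pad edge",J(212,460,.074),J(288,461,.074))
print("jaw",J(146,290,.045),J(318,284,.045))
print("block",[J(*p,.036) for p in((120,133),(318,138),(316,219),(120,214))])
print("fence face top",J(112,77,.044),J(325,71,.044))
print("jig axis yaw",q[2])
s=observe();print(s["joint_pos"])
E
```

```text
[ 0.64537606 -0.14610874  0.01414594] [ 1.2  2.3  0.8 -2.4 -0.6 -0.9 -1.4  1. ]
plate top rear L/R [-0.1559  0.033 ] [-0.1548 -0.0289] front [-0.1487  0.0292] [-0.1492 -0.0292]
pad edge [-0.1333  0.0216] [-0.135  -0.0205]
jaw [-0.0309  0.0501] [-0.0302 -0.05  ]
block [array([0.0662, 0.06  ]), array([ 0.0598, -0.0576]), array([ 0.0106, -0.0533]), array([0.0169, 0.0621])]
fence face top [0.0983 0.0641] [ 0.0984 -0.0624]
jig axis yaw 0.014145942918846759
[-7.09781862e-01  1.16408728e-01  1.44217143e+00 -1.84777351e-05
  1.58401514e+00 -3.77704260e-02]
```

The crop confirms it: the black block (crop 118–320, 133–219) lies between the jaw bar and the fence, turned slightly. First I move behind the push plate with the fingers closed.

Call:
{"api": "step_arm", "payload": {
  "steps": [
    [[0.164,-0.23,0],[0,0,0.885],0],
    [[0.164,-0.23,0],[0,0,0.885],0],
    [[0.164,-0.23,0],[0,0,0.885],0],
    [[0.164,-0.23,0],[0,0,0.885],0],
    [[0.164,-0.23,0],[0,0,0.885],0],
    [[0.164,-0.23,0],[0,0,0.885],0],
    [[0.164,-0.23,0.05],[0,0,0.885],0],
    [[0.164,-0.23,0.1],[0,0,0.885],0],
    [[0.164,-0.23,0.1],[0,0,0.885],0],
    [[0.164,-0.23,0.1],[0,0,0.885],0]
  ]
}}

```text
time_s: 1.1
eef_pos: [0.4503, -0.1487, 0.1196]
orientation: [[1.0, 0.014, -0.001], [0.014, -1.0, 0.0], [-0.001, -0.0, -1.0]]
contact_force: [0.3, -1.2, 1.5]
gripper_width: 0.0175
grip_force: 0.0
```

Now I go down and approach the plate.

Call:
{"api": "step_arm", "payload": {
  "steps": [
    [[0,0,0.04],[0,0,0],0],
    [[0,0,0.07],[0,0,0],0],
    [[0,0,0.078],[0,0,0],0],
    [[0.005,0,0.078],[0,0,0],0],
    [[0.01,0,0.078],[0,0,0],0],
    [[0.013,0,0.078],[0,0,0],0],
    [[0.016,0,0.078],[0,0,0],0],
    [[0.019,0,0.078],[0,0,0],0],
    [[0.019,0,0.078],[0,0,0],0]
  ]
}}

```text
time_s: 2.0
eef_pos: [0.4697, -0.1484, 0.0409]
orientation: [[1.0, 0.014, 0.0], [0.014, -1.0, -0.0], [0.0, 0.0, -1.0]]
contact_force: [-0.4, -0.2, 0.0]
gripper_width: 0.0005
grip_force: 0.0
```

```bash
python3 - <<'E'
from station import *
import cv2
im=snapshot("wrist"); cv2.imwrite("pics/w1.png",im[:,:,::-1]); s=observe();print(s["contact_force"],s["gripper_width"],s["eef_pos"])
E
```

```text
[-0.02728461 -0.06720742 -0.05632293] 0.00035596066278473703 [ 0.46951458 -0.14842596  0.0408009 ]
```

View pics/w1.png

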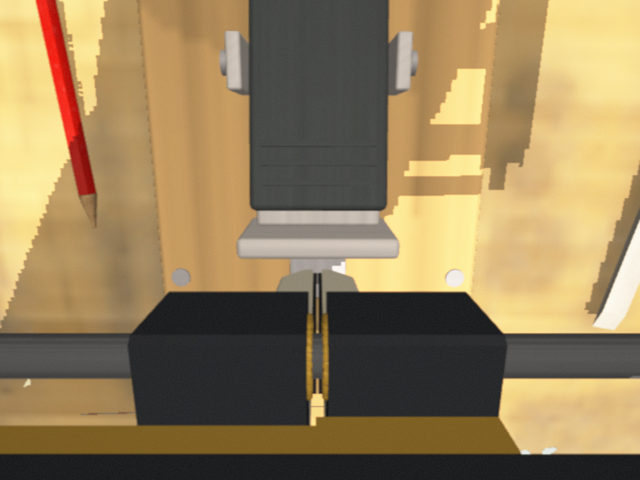

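The fingers (318,280) are centred behind the push plate (318,245), with a small gap still left. I keep advancing.

Call:
{"api": "step_arm", "payload": {
  "steps": [
    [[0.003,0,0],[0,0,0],0],
    [[0.006,0,0],[0,0,0],0],
    [[0.009,0,0],[0,0,0],0],
    [[0.012,0,0],[0,0,0],0],
    [[0.015,0,0],[0,0,0],0]
  ]
}}

```text
time_s: 2.55
eef_pos: [0.484, -0.1482, 0.0407]
orientation: [[1.0, 0.014, -0.002], [0.014, -1.0, 0.0], [-0.002, -0.0, -1.0]]
contact_force: [-8.1, 0.6, 5.7]
gripper_width: 0.0002
grip_force: 3.8
```

Call:
{"api": "step_arm", "payload": {
  "steps": [
    [[0.004,0,0],[0,0,0],0],
    [[0.008,0,0],[0,0,0],0],
    [[0.012,0,0],[0,0,0],0],
    [[0.016,0,0],[0,0,0],0],
    [[0.02,0,0],[0,0,0],0],
    [[0.024,0,0],[0,0,0],0],
    [[0.028,0,0],[0,0,0],0],
    [[0.032,0,0],[0,0,0],0]
  ]
}}

```text
time_s: 3.35
eef_pos: [0.516, -0.1479, 0.0406]
orientation: [[1.0, 0.014, -0.002], [0.014, -1.0, -0.0], [-0.002, 0.0, -1.0]]
contact_force: [-7.5, -0.7, 5.2]
gripper_width: 0.0006
grip_force: 3.9
```

Call:
{"api": "step_arm", "payload": {
  "steps": [
    [[0.003,0,0],[0,0,0],0],
    [[0.006,0,0],[0,0,0],0],
    [[0.009,0,0],[0,0,0],0],
    [[0.012,0,0],[0,0,0],0],
    [[0.015,0,0],[0,0,0],0],
    [[0.018,0,0],[0,0,0],0],
    [[0.021,0,0],[0,0,0],0],
    [[0.024,0,0],[0,0,0],0],
    [[0.027,0,0],[0,0,0],0]
  ]
}}

```text
time_s: 4.25
eef_pos: [0.543, -0.1475, 0.0406]
orientation: [[1.0, 0.014, -0.002], [0.014, -1.0, -0.0], [-0.002, 0.0, -1.0]]
contact_force: [-8.8, -1.6, 4.7]
gripper_width: 0.0003
grip_force: 4.1
```

```bash
python3 - <<'E'
from station import *
import cv2
im=snapshot("top")[110:310,340:480]
cv2.imwrite("pics/t2.png",cv2.resize(im[:,:,::-1],None,fx=3,fy=3,interpolation=cv2.INTER_CUBIC))
E
```

```text
(no output)
```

View pics/t2.png

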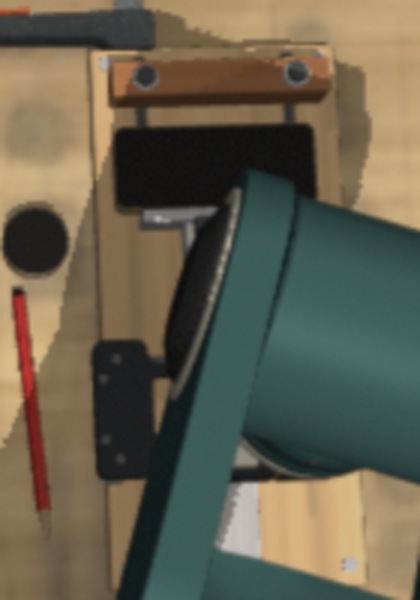

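The block (115–315, 125–207) now sits square on the jaw, with about 13 mm left to the fence (edge at row 103). I continue, more slowly.

Call:
{"api": "step_arm", "payload": {
  "steps": [
    [[0.002,0,0],[0,0,0],0],
    [[0.004,0,0],[0,0,0],0],
    [[0.006,0,0],[0,0,0],0],
    [[0.008,0,0],[0,0,0],0],
    [[0.01,0,0],[0,0,0],0],
    [[0.011,0,0],[0,0,0],0],
    [[0.012,0,0],[0,0,0],0]
  ]
}}

```text
time_s: 5.0
eef_pos: [0.5549, -0.1474, 0.0406]
orientation: [[1.0, 0.014, -0.002], [0.014, -1.0, -0.0], [-0.002, 0.0, -1.0]]
contact_force: [-8.0, -0.7, 4.4]
gripper_width: 0.0005
grip_force: 3.9
```

Call:
{"api": "step_arm", "payload": {
  "steps": [
    [[0.001,0,0],[0,0,0],0],
    [[0.002,0,0],[0,0,0],0]
  ]
}}

```text
time_s: 5.2
eef_pos: [0.5569, -0.1474, 0.0406]
orientation: [[1.0, 0.014, -0.002], [0.014, -1.0, -0.0], [-0.002, 0.0, -1.0]]
contact_force: [-7.7, -0.9, 5.2]
gripper_width: 0.0004
grip_force: 3.9
```

Call:
{"api": "step_arm", "payload": {
  "steps": [
    [[0.001,0,0],[0,0,0],0],
    [[0.0015,0,0],[0,0,0],0]
  ]
}}

```text
time_s: 5.4
eef_pos: [0.5584, -0.1473, 0.0406]
orientation: [[1.0, 0.014, -0.002], [0.014, -1.0, -0.0], [-0.002, 0.0, -1.0]]
contact_force: [-7.2, -0.1, 5.4]
gripper_width: 0.0006
grip_force: 3.8
```

Call:
{"api": "step_arm", "payload": {
  "steps": [
    [[0.0005,0,0],[0,0,0],0],
    [[0.001,0,0],[0,0,0],0]
  ]
}}

```text
time_s: 5.6
eef_pos: [0.5593, -0.1473, 0.0406]
orientation: [[1.0, 0.014, -0.002], [0.014, -1.0, -0.0], [-0.002, 0.0, -1.0]]
contact_force: [-9.7, -0.7, 5.7]
gripper_width: 0.0003
grip_force: 4.6
```

Call:
{"api": "step_arm", "payload": {
  "steps": [
    [[0.0005,0,0],[0,0,0],0]
  ]
}}

```text
time_s: 5.7
eef_pos: [0.5596, -0.1473, 0.0406]
orientation: [[1.0, 0.014, -0.002], [0.014, -1.0, -0.0], [-0.002, 0.0, -1.0]]
contact_force: [-10.6, -0.9, 6.8]
gripper_width: 0.0003
grip_force: 5.4
```

Call:
{"api": "step_arm", "payload": {
  "steps": [
    [[0.0005,0,0],[0,0,0],0]
  ]
}}

```text
time_s: 5.8
eef_pos: [0.56, -0.1473, 0.0406]
orientation: [[1.0, 0.014, -0.003], [0.014, -1.0, -0.0], [-0.003, 0.0, -1.0]]
contact_force: [-13.0, -0.3, 8.0]
gripper_width: 0.0005
grip_force: 6.2
```

Call:
{"api": "step_arm", "payload": {
  "steps": [
    [[0.0005,0,0],[0,0,0],0]
  ]
}}

```text
time_s: 5.9
eef_pos: [0.5604, -0.1473, 0.0406]
orientation: [[1.0, 0.014, -0.003], [0.014, -1.0, -0.0], [-0.003, 0.0, -1.0]]
contact_force: [-13.9, 0.2, 8.4]
gripper_width: 0.0005
grip_force: 7.0
```

Call:
{"api": "step_arm", "payload": {
  "steps": [
    [[0.0005,0,0],[0,0,0],0],
    [[0.0005,0,0],[0,0,0],0]
  ]
}}

```text
time_s: 6.1
eef_pos: [0.5608, -0.1473, 0.0406]
orientation: [[1.0, 0.014, -0.003], [0.014, -1.0, -0.0], [-0.003, 0.0, -1.0]]
contact_force: [-14.2, 0.2, 8.6]
gripper_width: 0.0006
grip_force: 7.1
```

Call:
{"api": "step_arm", "payload": {
  "steps": [
    [[-0.004,0,0],[0,0,0],0],
    [[-0.012,0,0],[0,0,0],0],
    [[-0.012,0,-0.03],[0,0,0],0],
    [[-0.012,0,-0.06],[0,0,0],0],
    [[0.01,0,-0.065],[0,0,0],0],
    [[0.035,0,-0.065],[0,0,0],0],
    [[0.035,0,-0.065],[0,0,0],0],
    [[0.035,0,-0.065],[0,0,0],0]
  ]
}}

```text
time_s: 6.9
eef_pos: [0.5964, -0.1465, 0.1051]
orientation: [[1.0, 0.014, -0.001], [0.014, -1.0, 0.0], [-0.001, -0.0, -1.0]]
contact_force: [-0.3, -0.2, 0.6]
gripper_width: 0.0003
grip_force: 0.0
```

```bash
python3 - <<'E'
from station import *
import cv2
im=snapshot("wrist"); cv2.imwrite("pics/w2.png",im[:,:,::-1]); s=observe();print(s["contact_force"],s["eef_pos"])
E
```

```text
[-1.19822329  0.23944324 -0.17326291] [ 0.59609861 -0.14659426  0.10517944]
```

View pics/w2.png

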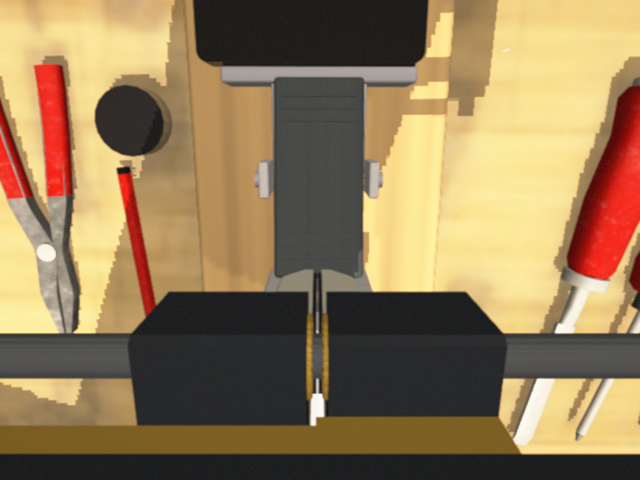

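The block is flat against the jaw, and the fingertip (318,275) hangs over the rocker's near end. I'll check the pad's x from the pin ends (263,180) and (374,180) and the plate corners.

```bash
python3 - <<'E'
from station import *
import numpy as np
c=camera_info("wrist");K=np.array(c["intrinsics"]);T=np.array(c["T"])
def unp(u,v,z):
    d=T[:3,:3]@np.linalg.solve(K,[u,v,1]); return np.round(T[:3,3]+d*(z-T[2,3])/d[2],4)
print("pin",unp(257,180,.058),unp(380,180,.058),"near end",unp(276,275,.074),unp(361,275,.074),"jaw front",unp(222,67,.045),unp(415,67,.045))
E
```

```text
pin [ 0.6363 -0.1154  0.058 ] [ 0.6372 -0.178   0.058 ] near end [ 0.5912 -0.1262  0.074 ] [ 0.5918 -0.1685  0.074 ] jaw front [ 0.6917 -0.097   0.045 ] [ 0.6931 -0.1947  0.045 ]
```

Call:
{"api": "step_arm", "payload": {
  "steps": [
    [[0.002,0,0.01],[0,0,0],0],
    [[0.002,0,0.02],[0,0,0],0],
    [[0.002,0,0.025],[0,0,0],0],
    [[0.002,0,0.028],[0,0,0],0],
    [[0.002,0,0.03],[0,0,0],0],
    [[0.002,0,0.031],[0,0,0],0],
    [[0.002,0,0.032],[0,0,0],0]
  ]
}}

```text
time_s: 7.65
eef_pos: [0.5986, -0.1468, 0.0744]
orientation: [[1.0, 0.014, -0.0], [0.014, -1.0, -0.0], [-0.0, 0.0, -1.0]]
contact_force: [-6.0, -0.5, 7.7]
gripper_width: 0.0006
grip_force: 4.1
```

Call:
{"api": "step_arm", "payload": {
  "steps": [
    [[0,0,0.001],[0,0,0],0],
    [[0,0,0.002],[0,0,0],0]
  ]
}}

```text
time_s: 7.85
eef_pos: [0.5987, -0.1468, 0.0723]
orientation: [[1.0, 0.014, -0.0], [0.014, -1.0, -0.0], [-0.0, 0.0, -1.0]]
contact_force: [-4.6, 0.6, 5.8]
gripper_width: 0.0002
grip_force: 3.0
```

Call:
{"api": "step_arm", "payload": {
  "steps": [
    [[0,0,0.001],[0,0,0],0],
    [[0,0,0.002],[0,0,0],0],
    [[0,0,0.003],[0,0,0],0]
  ]
}}

```text
time_s: 8.15
eef_pos: [0.5988, -0.1467, 0.0688]
orientation: [[1.0, 0.014, 0.0], [0.014, -1.0, -0.0], [0.0, 0.0, -1.0]]
contact_force: [-1.3, -0.2, 2.5]
gripper_width: 0.0008
grip_force: 1.3
```

Call:
{"api": "step_arm", "payload": {
  "steps": [
    [[0,0,0.001],[0,0,0],0],
    [[0,0,0.002],[0,0,0],0],
    [[0,0,0.003],[0,0,0],0]
  ]
}}

```text
time_s: 8.45
eef_pos: [0.5988, -0.1466, 0.0653]
orientation: [[1.0, 0.014, -0.0], [0.014, -1.0, 0.0], [-0.0, -0.0, -1.0]]
contact_force: [0.6, -0.0, -0.1]
gripper_width: 0.0006
grip_force: 0.0
```

Call:
{"api": "step_arm", "payload": {
  "steps": [
    [[0,0,0.001],[0,0,0],0],
    [[0,0,0.002],[0,0,0],0],
    [[0,0,0.002],[0,0,0],0]
  ]
}}

```text
time_s: 8.75
eef_pos: [0.5988, -0.1466, 0.0634]
orientation: [[1.0, 0.014, -0.0], [0.014, -1.0, 0.0], [-0.0, -0.0, -1.0]]
contact_force: [-0.3, -0.6, 0.3]
gripper_width: 0.0006
grip_force: 0.0
```

It seems to have snapped over, as the contact is gone. I raise the tool and check.

Call:
{"api": "step_arm", "payload": {
  "steps": [
    [[0,0,-0.03],[0,0,0],0],
    [[0,0,-0.07],[0,0,0],0],
    [[0,0,-0.11],[0,0,0],0],
    [[-0.03,0,-0.15],[0,0,0],0],
    [[-0.06,0,-0.15],[0,0,0],0],
    [[-0.09,0,-0.15],[0,0,0],0],
    [[-0.12,0,-0.15],[0,0,0],0],
    [[-0.12,0,-0.15],[0,0,0],0]
  ]
}}

```text
time_s: 9.55
eef_pos: [0.4768, -0.1484, 0.2144]
orientation: [[1.0, 0.013, 0.001], [0.013, -1.0, -0.001], [0.001, 0.001, -1.0]]
contact_force: [-0.5, -0.0, -0.2]
gripper_width: 0.0003
grip_force: 0.0
```

```bash
python3 - <<'E'
from station import *
import cv2,numpy as np
im=snapshot("wrist"); s=snapshot("side")[150:290,240:460]
cv2.imwrite("pics/w3.png",im[:,:,::-1]); cv2.imwrite("pics/s3.png",cv2.resize(s[:,:,::-1],None,fx=3.5,fy=3.5,interpolation=cv2.INTER_CUBIC))
E
```

```text
(no output)
```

View pics/w3.png

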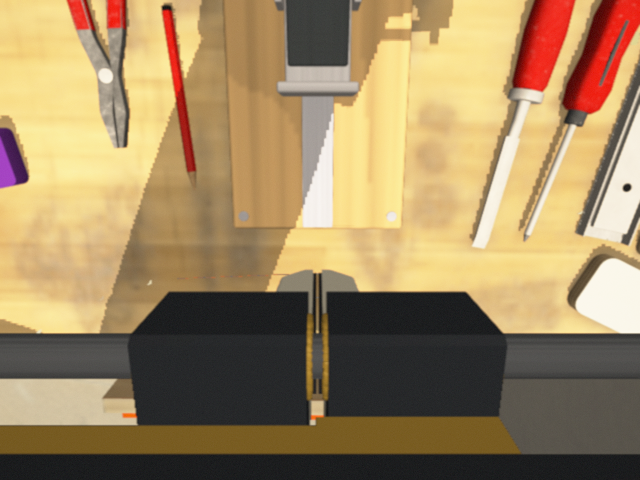

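View pics/s3.png

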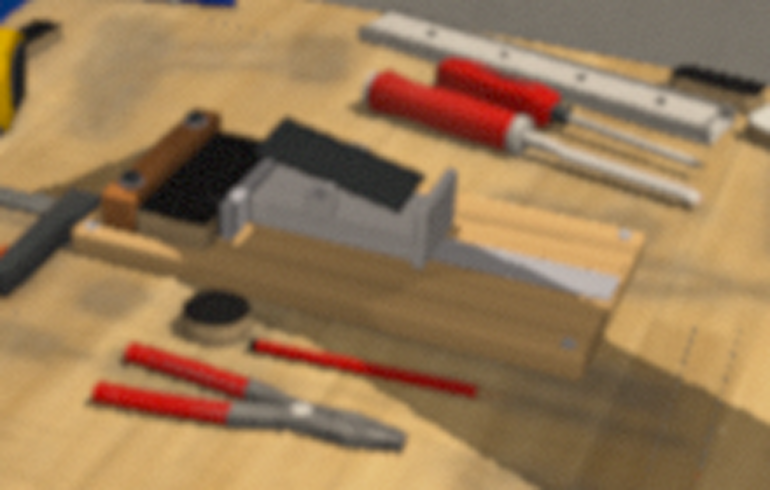

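The side crop shows the rocker over, with its plate-side end down at (415,195) and its far end raised at (290,130). The block (200,185) sits square between jaw and fence, and the disc, pencil and pliers haven't moved. I'm handing the job in.

```bash
python3 -c "
from station import *
print(job_done())"
```

```text
the job is handed in; nothing more can be done
None
```

The job is handed in: the ply block is clamped square against the fence and the rocker has snapped over and stayed. The highest push reading was about 17 N, under the 25 N limit, and the pencil, disc and pliers are where they were.

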